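# Latch the medicine case

### The job

Latch the medicine case shut: with the lever up, lift the wire loop over the keeper on the sprung cover and lower its bar into the keeper's slot and draw it back under the hook lip, then swing the lever over and press it down until it snaps past centre and lies flat, holding the cover drawn in. Feel for the slot gently, never force the loop, the keeper or the lever, and leave everything else on the table where it is.

Things in the scene. Friction and masses are not known exactly. Their poses are not given: they have to be found in the camera images.
- case: Teal medicine case standing on its spine in a white foot plate, 180 mm wide (x), about 175 mm deep (y), 120 mm high, immovable. Origin on the table under the seam's middle. +y points from the fixed shell (y 0 to -96 mm, carries the lever) across the seam to the hinged cover (carries the keeper); z up. The latch lies on top at x = 0, moves in the y-z plane, all hinges along x.
- cover (a joint): Cover shell, hinged along x at the bottom of the seam. 0 = sprung open on its stop (about 11 mm ajar at the top); grows as it is drawn to the fixed shell, at most 0.09 rad. Its spring needs 33 N at the top to begin, about 45 N fully in. The finished latch holds it at 0.012 to 0.085, depending on the keeper's setting.
- cover_top: Cover's top panel, carrying the steel keeper. Origin on its upper face at the NOMINAL middle of the keeper's mouth; axes as the case's, tilted 0.09 rad while open. Keeper: channel 24 mm wide (x), open upward by a mouth 8 mm wide in y, between a hook lip (lever side, -y) and a 9 mm thick fence (+y). It is screwed fast anywhere within 4.2 mm of nominal in y; the setting is NOT reported: feel or see it.
- keeper_top (a point): Height of the keeper's flat top: 10.5 mm above the cover_top origin, nominal middle of the mouth. The hook's flat top reaches 9 mm back from the mouth's edge towards -y, the fence's 9 mm towards +y. The lip is 3 mm thick; under it the channel runs 3.75 mm further to -y, where the bar seats under load. The loop is too short to come down well from the lever's side: come from the fence's.
- pull_bar: Crossbar of the wire loop, with a red ball knob on a stalk. Origin at the bar's middle; flat bar 6 mm wide (y), 5 mm thick, 38 mm along x, level when hooked, on two 5 mm side wires (x = +-18 mm) running 99.5 mm along its -y to their hinge on the lever, 24 mm from the lever's pivot. Own +y from that hinge to the bar, own z along the stalk. Bar middle above cover_top origin: 13 mm riding on the keeper, 2.5 mm on the channel's floor.
- ball_knob (a point): Centre of the red ball knob, 14 mm across, on a 6 mm thick stalk, 40 mm from the bar along the bar's z; pinch the ball from above, fingers closing along x. Held so, loop and lever swing along and the ball turns freely between the fingers.
- loop (a joint): Angle of the loop on the lever (stiff pivot, stays where put, 0.022 Nm). Loop's slope above the horizontal = loop - lever (rad). Because the pivot is stiff, the loop lifts along with a lever being swung down unless its bar has first been drawn back (-y) under the keeper's lip.
- lever (a joint): 0 = snapped down on the fixed shell, pointing to the case's -y (8 degrees below level); grows as it is lifted over towards +y (1.71 = upright, at most 2.1). Stiff pivot (0.03 Nm), stays where put. With the loop hooked it is slack down to 0.85 to 1.45, then takes up to 14 N near its tip, passes dead centre at about 0.3 and from 0.2 snaps to 0 by itself.
- lever_pivot (a point): Middle of the lever's pivot, 134 mm above the table, at y = -30 mm of the case.
- lever_tip (a point): Middle of the lever's free end, 66 mm from the pivot. The lever is 22 mm wide (x) and 8 mm thick with a red end.
- lever_arm: The lever's flat steel arm from the pivot to its red end; origin on the pivot.
- trays: Bystander: stacked pair of clear trays, 150 x 200 x 111 mm; origin under its middle.
- crusher: Bystander: white pill crusher, 64 mm across, 90 mm high; origin under its middle.
- jar: Bystander: empty glass jar with twist lid, 70 mm across, 100 mm high; origin under its middle.
- spoon: Bystander: metal spoon, 160 mm long, lying; origin under its middle.
- glasses_case: Bystander: dark blue eyeglass case 62 x 155 x 38 mm; origin under its middle.
- tumbler: Bystander: blue tumbler, 72 mm across, 100 mm high; origin under its middle.
- pill_bottle: Bystander: amber pill bottle, 42 mm across, 70 mm high; origin under its middle.

How it is judged:
By the outcome, as a careful person would: the job done as asked, in the order asked, and still so for the second after the job is handed in, with the robot touching nothing.
It also fails if it takes over 72 s, if anything falls off the work surface, if the arm or the gripper's body presses on something with over 40 N, if the wrist force passes 120 N, or if a joint passes its speed limit or range.

### The arm

A 6-joint arm with a two-finger parallel gripper is mounted at the origin on the work surface. World frame = base frame: x ahead of the robot, y to its left, z up, the work surface at z = 0. Lengths are in mm, angles in rad, forces in N, time in s.
With the tool pointing down it reaches from about 275 to 750 mm from the base axis. Payload 10.2 kg.
Tool frame: the origin (TCP) lies between the finger pads; the fingertips stand 17 mm ahead of it and the grasp point (between the pads) lies 2 mm behind it (tips_ahead is the distance from the TCP to the fingertips, in mm); z points along the fingers, y is the line along which they close (so a half turn about z gives the same grasp; the last joint's range is limited). The gripper opens to 85 mm and grips with 20 to 120 N. Pads are 22 mm wide; open, the fingers measure 114 mm over their backs; the gripper's body (76 mm by 85 mm) begins 54 mm behind the grasp point. The pads swing forward as they close: fully open they stand 13 mm farther back than shut.
Start: joints at [-0.223, 0.313, 1.498, -0, 1.331, -0.223], TCP at [525.006, -0.014, 248.294] pointing down, gripper open.
Joint ranges: [-2.94, 2.94], [-0.97, 2.17], [0.19, 2.56], [-1.23, 4.37], [0.02, 3.11], [-2.88, 2.88]. Speed limits (rad/s): [2.39, 2.39, 3.01, 3.14, 3.14, 3.14].

### API

Orientations are given as a unit quaternion [w, x, y, z].
In Python, from rig import sense, capture, finish_job, boxes_of, tips_ahead gives the robot as it stands.
- The arm moves only by the tool drive_tool, never from a script. Its argument "commands" is text: rows parted by semicolons, each of 7 numbers parted by spaces: the shift along the world's x, y, z in units of 0.1 m (1.0 is 0.1 m), then the turn, a rotation vector about the world's x, y, z in units of pi/4 rad (1.0 is pi/4 rad), then the opening in per cent of the stroke, from 0 (shut) to 100 (fully open). A call has 1 to 20 rows; each row shifts and turns the commanded pose from where the row before left it; what a row does not reach is not made up. A row lasts 1/12 s, in which the tool goes at most 41.7 mm and 7.16 degrees, less where a joint would pass 70% of its speed; a pose out of reach is approached as far as the arm can. A call with a number of a shift or a turn outside -1 to 1 is refused whole. A call with a gripper value outside its range is refused whole. The fingers move at their own pace and stop on an object; "force" is the grip in N (left out, the last holds). Time passes only in rows, so rows that do not move let the fingers close. It gives the time, the measured TCP pose, the force, the opening and the grip force at its end, in the units of the state.
- sense(): the state, without advancing time (a new reading comes with each control period).
- capture(name): name is "scene" or "side" or "wrist"; returns a dict with "pixels" (480x640x3 uint8, blue, green, red), "fov_y" (degrees; the focal length in pixels is half the picture's height over the tangent of half this angle, whatever the lens; pixels are square), "cx", "cy" (the principal point, pixels), "position" and "attitude" of the camera in the world; the wrist camera has in their place "tool_from_camera" (4x4, takes a point from camera to tool coordinates, whose origin is the TCP and whose axes are the flange's). Camera axes: x right, y down, z forward; pixel columns grow to the right and rows downward; lengths in mm; the calibration is good to about 2 mm. A picture is of the moment at which its call begins: read the wrist's pose just before it. There is no depth.
- finish_job(): hands the job in; it is judged then, once.
Trained networks look in a picture, given as the dict that the camera call returned (one of the last four; its "shot" number tells which), for a name from the list of things; names that differ only in an ending like _2 or _b are one class to them, and where a whole thing is asked for, a point or a joint stands for the part that bears it (a point fixed in the world has none). Each returns a list of dicts, best first, with "confidence" (0 to 1); they miss things now and then, are a little off and sometimes report something else, mostly with a low value. They report only what shows in the picture. A call takes as long as a camera call.
- boxes_of(picture, name): "position" ([column, row] in pixels, amid what is visible of it).
The state is a dict: "time_s": time; "joints": joint angles; "dq": joint speeds; "tau": joint torques, N m; "eef_pos": TCP position; "ee_rot": TCP orientation; "force": force on the tool from outside, world axes, zero at the start; "wrist_torque": the same for the moment, N m; "grip_width": opening from 0.0 (shut) to 1.0 (fully open); "grip_force": force on a finger pad.
Only numpy, scipy, OpenCV 4.12 (cv2) and the standard library are available. Lean on these libraries where they do the work, as an engineer would, in place of code of your own. Each camera call takes 0.05 s, during which the arm holds its last target. There are 200 camera calls.

## Working session

There is one attempt and no reset: what is moved stays moved. The work goes in short steps, Python scripts to look and compute and a tool call to move; the robot and the scene stay as the last step left them, time stands still between calls to the robot, and variables do not carry over. Pictures are saved under pics/ and viewed, at most 10 in all, crops included, and the job is handed in when it is done.

Besides the shell and the picture viewer there is one more tool, called after ">>>" as name(argument=value, ...), one argument or row to a line, values as JSON. drive_tool: Moves the arm, as the interface text tells. Shifts and turns lie within -1 to 1; 1 stands for 0.1 m of shift or pi/4 rad of turn. Its arguments: {"type":"object","properties":{"commands":{"type":"string"},"force":{"type":"number"}},"required":["commands"]}

```bash
mkdir -p pics; ls
cat > h.py <<'E'
import numpy as np,cv2
from scipy.spatial.transform import Rotation as R
from rig import sense,capture,finish_job,boxes_of,tips_ahead
def q(a):
    a=np.array(a,float)
    return a if a.shape==(3,3) else R.from_quat([a[1],a[2],a[3],a[0]]).as_matrix()
def cam(p,s=None):
    "returns R,t world-from-camera, f"
    f=240/np.tan(np.radians(p['fov_y'])/2)
    if 'tool_from_camera' in p:
        T=np.array(p['tool_from_camera']);Rt=q(s['ee_rot'])
        return Rt@T[:3,:3],Rt@T[:3,3]+np.array(s['eef_pos']),f
    return q(p['attitude']),np.array(p['position']),f
def ray(p,uv,s=None):
    Rm,t,f=cam(p,s);d=Rm@np.array([(uv[0]-p['cx'])/f,(uv[1]-p['cy'])/f,1]);return t,d/np.linalg.norm(d)
def proj(p,X,s=None):
    Rm,t,f=cam(p,s);c=Rm.T@(np.array(X)-t);return [p['cx']+f*c[0]/c[2],p['cy']+f*c[1]/c[2]]
def tri(rs):
    A=sum(np.eye(3)-np.outer(d,d) for o,d in rs);b=sum((np.eye(3)-np.outer(d,d))@o for o,d in rs)
    X=np.linalg.solve(A,b);return X,[float(np.linalg.norm(np.cross(X-o,d))) for o,d in rs]
E
python3 - <<'E'
from h import *
names="case cover_top keeper_top pull_bar ball_knob lever_pivot lever_tip lever_arm trays crusher jar spoon glasses_case tumbler pill_bottle".split()
s=sense();print(s)
P={c:capture(c) for c in("scene","side","wrist")}
for c in P:
    p=P[c];cv2.imwrite(f'pics/{c}0.png',p['pixels']);print(c,p['fov_y'],p.get('position'),p.get('attitude'))
for n in names:
    B={c:boxes_of(P[c],n) for c in P}
    print(n,{c:[(np.round(b['position'],1).tolist(),round(b['confidence'],2)) for b in B[c][:2]] for c in B})
    rs=[ray(P[c],B[c][0]['position'],s) for c in B if B[c] and B[c][0]['confidence']>.4]
    if len(rs)>1: X,e=tri(rs);print('   ',X.round(1),np.round(e,1))
E
```

```text
pics
{'time_s': 0.0, 'joints': array([-2.23378086e-01,  3.13455744e-01,  1.49842203e+00,  4.84092485e-06,
        1.33100488e+00, -2.23397154e-01]), 'dq': array([ 1.09127925e-03,  9.90317754e-04,  1.70749378e-03, -1.28828142e-03,
       -2.07751968e-04,  2.88575772e-05]), 'tau': array([-5.78409599e-04, -4.12261176e+01, -2.59742296e+01, -3.58453699e-04,
        4.11797926e-03, -1.23038126e-05]), 'eef_pos': array([5.24769304e+02, 5.28953226e-02, 2.47737790e+02]), 'ee_rot': array([-5.47042317e-04,  7.07100300e-01,  7.07112968e-01, -3.41723872e-04]), 'force': array([-0.03664327,  0.80700515, -0.21791683]), 'wrist_torque': array([-0.00931064,  0.00326464, -0.0079055 ]), 'grip_force': 0.0, 'grip_width': 1.0009786816849018}
scene 44.22219781358173 [1337.46841684   48.29758461 1141.75199463] [-0.23218258  0.64732734  0.68578821 -0.23822906]
side 42.3181840535572 [  404.76785347 -1182.25016055   912.80631242] [-0.47822362  0.87760716 -0.02256417  0.02446832]
wrist 59.05806106587472 None None
case {'scene': [([278.0, 270.0], 0.91)], 'side': [([335.2, 299.0], 0.76), ([341.4, 262.3], 0.74)], 'wr
[... 1626 characters left out ...]
, 0.46)], 'wrist': [([611.6, 147.6], 0.58), ([335.0, 265.7], 0.41)]}
    [766.7  48.9  40.5] [ 3.1 16.4 17. ]
spoon {'scene': [([158.8, 243.6], 0.6)], 'side': [([291.0, 409.3], 0.95)], 'wrist': [([339.8, 373.1], 0.33)]}
    [ 426.6 -369.8   -0.7] [10.4 10.4]
glasses_case {'scene': [([221.1, 355.8], 0.87)], 'side': [([438.5, 332.6], 0.58)], 'wrist': [([555.5, 349.7], 0.85), ([611.9, 150.2], 0.67)]}
    [ 749.5 -161.7    9.7] [10.   3.1 11.4]
tumbler {'scene': [([439.7, 187.9], 0.8)], 'side': [([231.3, 205.3], 0.74)], 'wrist': []}
    [268.  321.3  64. ] [2.7 2.7]
pill_bottle {'scene': [([130.2, 314.2], 0.56)], 'side': [([420.0, 407.4], 0.96)], 'wrist': []}
    [ 659.6 -385.2   21. ] [1.6 1.6]
```

Run:
```python
import cv2,numpy as np
a=cv2.imread('pics/scene0.png');b=cv2.imread('pics/side0.png');c=cv2.imread('pics/wrist0.png')
f=lambda i,x,y,w,h,W=400,H=300:cv2.resize(i[y:y+h,x:x+w],(W,H),interpolation=cv2.INTER_CUBIC)
o=np.vstack([np.hstack([f(a,200,180,160,120),f(b,270,200,160,120)]),np.hstack([f(c,200,210,320,240),f(a,0,0,640,480)])])
cv2.imwrite('pics/m0.png',o)
```

```text
(no output)
```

View pics/m0.png

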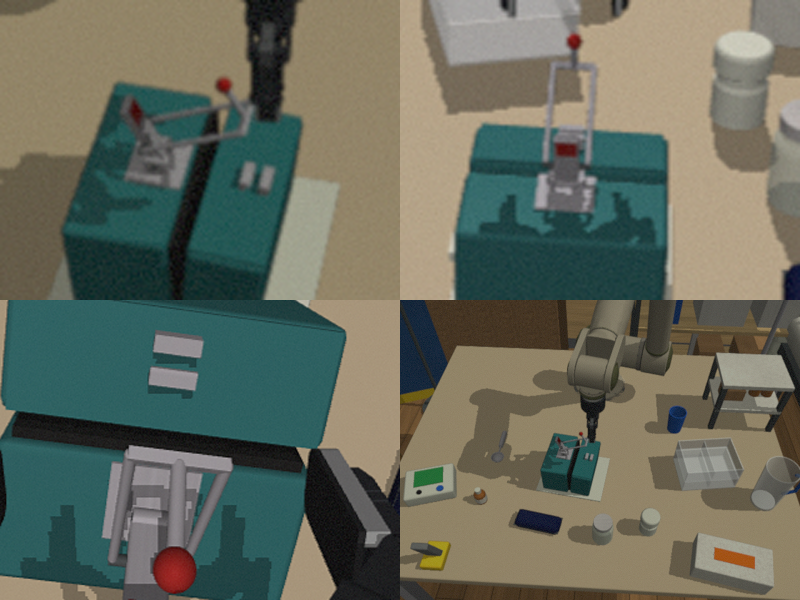

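```bash
cat >> h.py <<'E'
def red(p,lo=15):
    b,g,r=[p[:,:,i].astype(int) for i in range(3)]
    m=((r>100)&(r-g>60)&(r-b>60)).astype(np.uint8)
    n,l,st,c=cv2.connectedComponentsWithStats(m)
    return [(c[i].round(1).tolist(),st[i].tolist()) for i in range(1,n) if st[i,4]>lo]
E
python3 - <<'E'
from h import *
s=sense()
P={c:capture(c) for c in("scene","side","wrist")}
for c in P: print(c,red(P[c]['pixels'],8 if c!='wrist' else 40), cam(P[c],s)[1].round(0))
im=P['wrist']['pixels'];cv2.imwrite('pics/w1.png',im)
g=cv2.cvtColor(im,cv2.COLOR_BGR2HSV)
m=((g[:,:,1]<60)&(g[:,:,2]>90)).astype(np.uint8)
n,l,st,c=cv2.connectedComponentsWithStats(m)
for i in range(1,n):
    if st[i,4]>100: print(c[i],st[i])
cv2.imwrite('pics/k1.png',cv2.resize(im[225:305,290:390],(800,640),interpolation=cv2.INTER_CUBIC)[:600])
E
```

```text
scene [([289.5, 213.0], [288, 211, 4, 5, 14]), ([535.0, 412.6], [503, 397, 65, 33, 1184])] [1337.   48. 1142.]
side [([432.8, 178.4], [427, 169, 13, 19, 225]), ([339.0, 215.4], [337, 214, 5, 4, 16])] [  405. -1182.   913.]
wrist [([338.6, 426.4], [323, 410, 32, 33, 826])] [526.  85. 374.]
[616.09499683 136.00031666] [ 574  100   66   96 3158]
[339.22007567 167.76519359] [  217   125   243    91 12423]
[341.66859624 244.66570188] [322 234  41  22 691]
[337.39767055 271.72212978] [318 262  40  20 601]
[325.84197719 372.17612167] [ 281  326  105  110 6575]
[161.85761317 367.96378601] [ 136  329   55   78 1215]
[485.65787304 368.08326463] [ 457  329   56   78 1213]
```

View pics/k1.png

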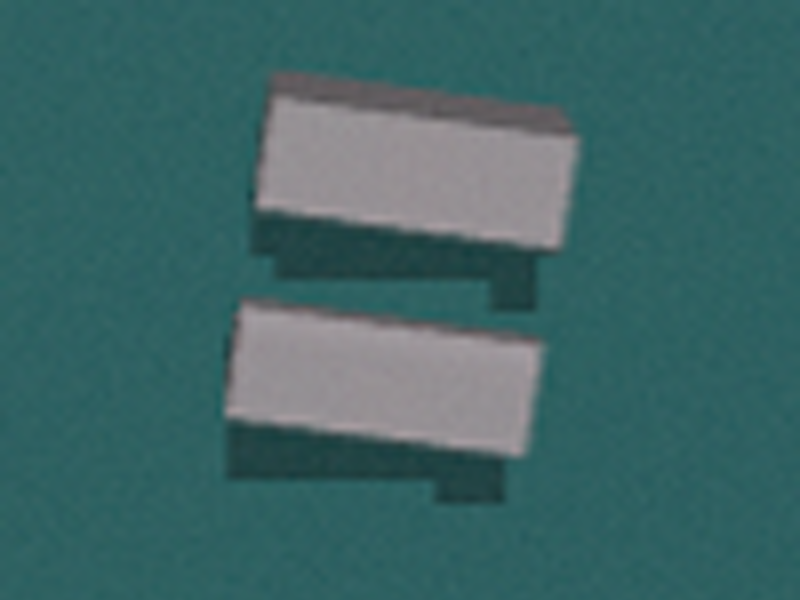

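Run:
```python
from h import *
s=sense()
P={c:capture(c) for c in("scene","side","wrist")}
uv={'scene':(289.5,213),'side':(339,215.4),'wrist':(338.6,426.4)}
print('ball',tri([ray(P[c],uv[c],s) for c in P]),tri([ray(P[c],uv[c],s) for c in('scene','side')]))
w=P['wrist']
def pl(u,z):
    o,d=ray(w,(290+u[0]/8,225+u[1]/8),s);return (o+d*(z-o[2])/d[2])
for z in (128,131,134):
    F=[pl(u,z) for u in((272,98),(578,137),(562,250),(256,210))];H=[pl(u,z) for u in((240,305),(543,345),(525,457),(226,418))]
    wd=[np.linalg.norm(a-b) for a,b in((F[0],F[1]),(F[2],F[3]),(H[0],H[1]),(H[2],H[3]))]
    dp=[np.linalg.norm(a-b) for a,b in((F[0],F[3]),(F[1],F[2]),(H[0],H[3]),(H[1],H[2]))]
    mouth=(F[2]+F[3]+H[0]+H[1])/4
    e=sum([F[1]-F[0],F[2]-F[3],H[1]-H[0],H[2]-H[3]])
    ey=(F[0]+F[1]-H[2]-H[3])
    print(z,np.round(wd,1),np.round(dp,1),mouth.round(1),np.degrees(np.arctan2(e[1],e[0])),np.degrees(np.arctan2(-ey[0],ey[1])),'mouthw',np.linalg.norm((F[2]+F[3]-H[0]-H[1])/2))
# keeper tri w/ scene/side networks
for c in('scene','side'):
    im=P[c]['pixels'];x,y=np.array(proj(P[c],pl((400,277),131))).astype(int);print(c,x,y)
im=[cv2.resize(P[c]['pixels'][190:290,a:a+100],(400,400),interpolation=cv2.INTER_CUBIC) for c,a in(('scene',220),('side',290))]
cv2.imwrite('pics/ss.png',np.hstack(im))
```

```text
ball (array([530.47651148, -37.46886479, 238.09604051]), [1.7579815690684153, 1.431628416933517, 1.521190497518575]) (array([529.64400195, -36.37753484, 236.68481305]), [1.0470839505621206, 1.0470839505619507])
128 [23.7 24.  24.  23.9] [9.2 9.3 9.7 9.7] [535.4 -10.4 128. ] -7.907574744304922 -7.511983969959523 mouthw 8.027807843743055
131 [23.4 23.7 23.7 23.7] [9.1 9.2 9.5 9.5] [535.3  -9.2 131. ] -7.9075747443049105 -7.511983969959351 mouthw 7.930068635233437
134 [23.1 23.4 23.4 23.4] [9.  9.1 9.4 9.4] [535.2  -8.1 134. ] -7.907574744304908 -7.511983969959539 mouthw 7.832329426723795
scene 302 248
side 338 248
```

View pics/ss.png

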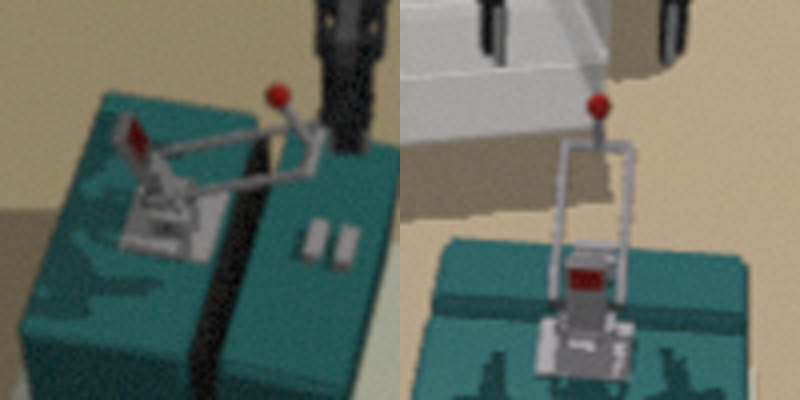

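View pics/w1.png

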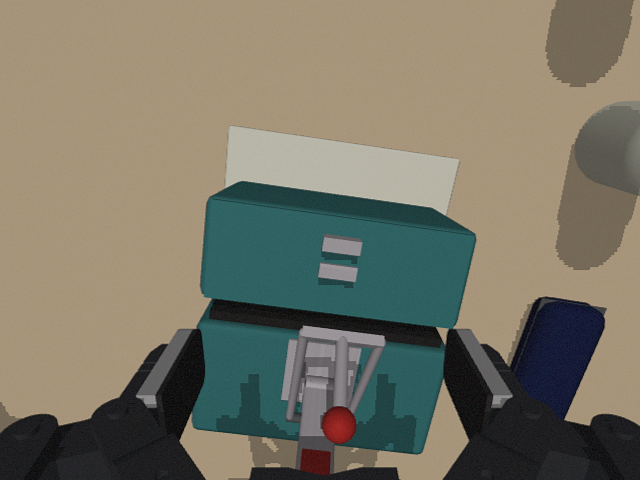

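Run:
```python
from h import *
s=sense()
P={c:capture(c) for c in("scene","side","wrist")}
ex=np.array([.9905,-.1374,0]);ey=np.array([.1374,.9905,0])
def T(n,d):
    X,e=tri([ray(P[c],d[c],s) for c in d]);print(n,X.round(1),np.round(e,1),'case xy',round(float(X@ex),1),round(float(X@ey),1))
    return X
b=T('bar',{'scene':(299.8,227),'side':(339.5,226.8),'wrist':(342,338)})
k=T('ball',{'scene':(289.5,213),'side':(339,215.4),'wrist':(338.6,426.4)})
print('stalk',(k-b)@ey,(k-b)[2],np.linalg.norm(k-b))
t=T('tip',{'scene':(253,224),'side':(336.7,259.5)})
w=P['wrist']
def pl(u,z):
    o,d=ray(w,u,s);return (o+d*(z-o[2])/d[2])
m=pl((340,259.7),131);print('mouth',m@ex,m@ey)
g=w['pixels'].astype(int).sum(2)
for u in(240,270,400,425):
    col=g[290:360,u];print(u,(290+np.where(col<110)[0][[0,-1]]))
for u in((240,321),(425,344)): q=pl(u,120);print('seam approx',q@ex,q@ey)
```

```text
bar [533.8 -18.9 199.1] [4.2 2.5 3.3] case xy 531.3 54.7
ball [530.5 -37.5 238.1] [1.8 1.4 1.5] case xy 530.6 35.8
stalk -18.883221518941237 39.02289606081098 43.3574925124699
tip [ 518.1 -118.2  179.9] [3.3 3.3] case xy 529.4 -45.9
mouth 531.4395892320965 64.41191806057876
240 [302 322]
270 [306 326]
400 [323 342]
425 [326 345]
seam approx 471.9882862928586 6.896303146715084
seam approx 600.014437559458 6.6143255720301966
```

>>> drive_tool(
  commands="0.02 -0.1 0 0 0 -0.06 60;0.02 -0.1 -0.03 0 0 -0.06 50;0.01 -0.1 -0.04 0 0 -0.056 45;0.011 -0.075 -0.05 0 0 0 40;0 0 0 0 0 0 40;0 0 0 0 0 0 40",
  force=20,
)

```text
time_s: 3.35
eef_pos: [531.0, -37.6, 236.0]
ee_rot: [-0.0, 0.754, 0.657, -0.0]
force: [-0.3, 0.0, -0.6]
grip_width: 0.396
grip_force: 0.0
```

Run:
```python
from h import *
s=sense();print(s['eef_pos'],s['ee_rot'],s['force'])
w=capture('wrist');r=red(w['pixels'],40);print(r)
o,d=ray(w,r[0][0],s)
for z in(236,238,240):
    X=o+d*(z-o[2])/d[2];v=q(s['ee_rot']).T@(X-s['eef_pos']);print(X.round(1),'tool',v.round(1))
cv2.imwrite('pics/w2.png',w['pixels'])
```

```text
[531.01546372 -37.56660787 236.03095521] [-3.48680314e-04  7.54042629e-01  6.56825375e-01 -1.34230627e-04] [-0.3130838   0.00918692 -0.57017767]
[([323.4, 363.3], [305, 344, 37, 40, 1136]), ([327.7, 425.2], [309, 414, 32, 28, 587])]
[530.9 -40.1 236. ] tool [-2.6  0.2  0. ]
[531.1 -38.8 238. ] tool [-1.2  0.2 -2. ]
[531.3 -37.4 240. ] tool [ 0.2  0.2 -4. ]
```

>>> drive_tool(
  commands="0 0 0 0 0 0 25;0 0 0 0 0 0 15;0 0 0 0 0 0 10;0 0 0 0 0 0 5;0 0 0 0 0 0 5",
  force=30,
)

```text
time_s: 3.82
eef_pos: [531.2, -37.2, 236.6]
ee_rot: [0.0, 0.754, 0.657, 0.0]
force: [0.3, 1.4, 1.4]
grip_width: 0.135
grip_force: 29.2
```

```bash
cat >> h.py <<'E'
from scipy.optimize import fsolve
PV=np.array([-24.,134.])
def bar2ball(u,z,g=(1.5,-.2)):
    "bar (u,z) -> ball, lever, slope"
    f=lambda v:[PV[0]-24*np.cos(v[0]-.14)+99.5*np.cos(v[1])-u,PV[1]+24*np.sin(v[0]-.14)+99.5*np.sin(v[1])-z]
    v=fsolve(f,g);return np.array([u-40*np.sin(v[1]),z+40*np.cos(v[1])]),v[0],v[1]
def ball2bar(b,g=(1.4,0.)):
    f=lambda v:[PV[0]-24*np.cos(v[0]-.14)+99.5*np.cos(v[1])-40*np.sin(v[1])-b[0],PV[1]+24*np.sin(v[0]-.14)+99.5*np.sin(v[1])+40*np.cos(v[1])-b[1]]
    v=fsolve(f,g);return np.array([b[0]+40*np.sin(v[1]),b[1]-40*np.cos(v[1])]),v[0],v[1]
E
python3 - <<'E'
from h import *
print('now',ball2bar((36.1,238.3),(1.3,.45)))
for t in((60,190),(70,175),(75,160),(75,145),(72,138),(68,136),(64.4,134),(64.4,128),(64.4,123),(60,123)):
    print(t,bar2ball(*t))
E
```

```text
now (array([ 54.88258038, 202.98407336]), np.float64(1.3279368293651135), np.float64(0.4887974622694832))
(60, 190) (array([ 46.34386284, 227.59667429]), np.float64(1.3028351674894472), np.float64(0.34840963511949063))
(70, 175) (array([ 63.03231778, 214.38846791]), np.float64(1.5442434547384438), np.float64(0.1750852201393889))
(75, 160) (array([ 74.19405166, 199.99187977]), np.float64(1.6908032898971086), np.float64(0.020150072073508427))
(75, 145) (array([ 80.22508957, 184.65726212]), np.float64(1.7254868748432615), np.float64(-0.13100161349132863))
(72, 138) (array([ 80.02187399, 177.18736452]), np.float64(1.6491502379079124), np.float64(-0.20191607887213))
(68, 136) (array([ 76.61831728, 175.06052492]), np.float64(1.493974123536754), np.float64(-0.21716075175530378))
(64.4, 134) (array([ 73.41691589, 172.97044044]), np.float64(1.3470366111106709), np.float64(-0.22737708408060797))
(64.4, 128) (array([ 76.06817869, 166.26033986]), np.float64(1.4247186688402431), np.float64(-0.2960083224835465))
(64.4, 123) (array([ 78.26443956, 160.52035868]), np.float64(1.5038263313779563), np.float64(-0.35395569718278086))
(60, 123) (array([ 73.20771502, 160.75653935]), np.float64(1.2847124589358951), np.float64(-0.33650790393000596))
```

>>> drive_tool(
  commands="0.009 0.067 -0.06 0 0 0 5;0.009 0.067 -0.06 0 0 0 5;0.009 0.067 -0.06 0 0 0 5;0.009 0.067 -0.06 0 0 0 5;0.008 0.055 -0.072 0 0 0 5;0.008 0.055 -0.072 0 0 0 5;0.004 0.03 -0.076 0 0 0 5;0.004 0.03 -0.076 0 0 0 5;0 0 0 0 0 0 5;0 0 0 0 0 0 5",
)

```text
time_s: 4.65
eef_pos: [537.2, 6.4, 182.4]
ee_rot: [-0.0, 0.754, 0.657, -0.0]
force: [1.1, 0.4, 0.9]
grip_width: 0.137
grip_force: 29.5
```

Run:
```python
from h import *
s=sense();p=s['eef_pos'];ey=np.array([.1374,.9905,0]);print(p,'u',p@ey,s['force'],s['grip_width'])
P={c:capture(c) for c in("scene","side","wrist")}
for c in P: print(c,[r for r in red(P[c]['pixels'],8)])
a=P['wrist']['pixels'];cv2.imwrite('pics/w3.png',a)
f=lambda i,x,y,w,h,W=400,H=300:cv2.resize(i[y:y+h,x:x+w],(W,H),interpolation=cv2.INTER_CUBIC)
cv2.imwrite('pics/m3.png',np.hstack([f(P['scene']['pixels'],230,190,100,75),f(a,160,240,320,240)]))
```

```text
[537.16069046   6.41995483 182.43855854] u 80.16484412772874 [1.10438206 0.35661385 0.88143154] 0.1367571393679353
scene [([535.0, 412.6], [503, 397, 65, 33, 1181])]
side [([432.9, 178.3], [427, 169, 13, 19, 226]), ([339.1, 226.6], [338, 225, 4, 5, 14]), ([2.7, 294.7], [0, 290, 7, 10, 12])]
wrist [([324.8, 370.8], [310, 353, 31, 38, 973])]
```

View pics/m3.png

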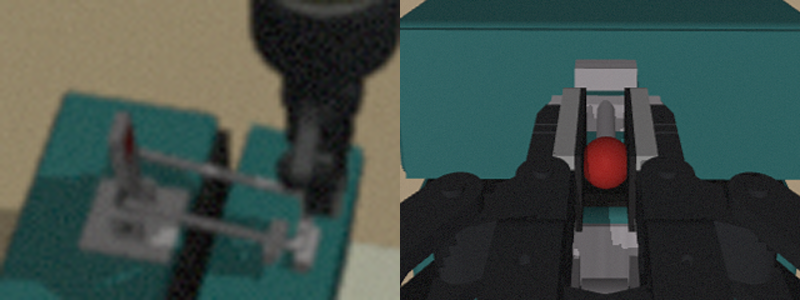

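Run:
```python
from h import *
s=sense();ey=np.array([.1374,.9905,0]);w=capture('wrist')
i=cv2.convertScaleAbs(w['pixels'][270:350,270:390],alpha=1.5)
cv2.imwrite('pics/z3.png',cv2.resize(i,(720,480),interpolation=cv2.INTER_CUBIC))
mid=s['eef_pos']
for name,X in(('bar75',(75,145)),('bar70',(70,145)),('fence -y edge',(68.4,131)),('fence +y',(77.4,131)),('hook edge',(60.4,131))):
    W=np.array([0,0,X[1]])+531.3*np.array([.9905,-.1374,0])+X[0]*ey;u=np.array(proj(w,W,s));print(name,u.round(1),'crop',((u-270)*6).round(0))
```

```text
bar75 [323.2 316.1] crop [319. 277.]
bar70 [323.2 326.3] crop [319. 338.]
fence -y edge [323.3 314.1] crop [320. 265.]
fence +y [323.3 296.9] crop [320. 161.]
hook edge [323.3 329. ] crop [320. 354.]
```

View pics/z3.png

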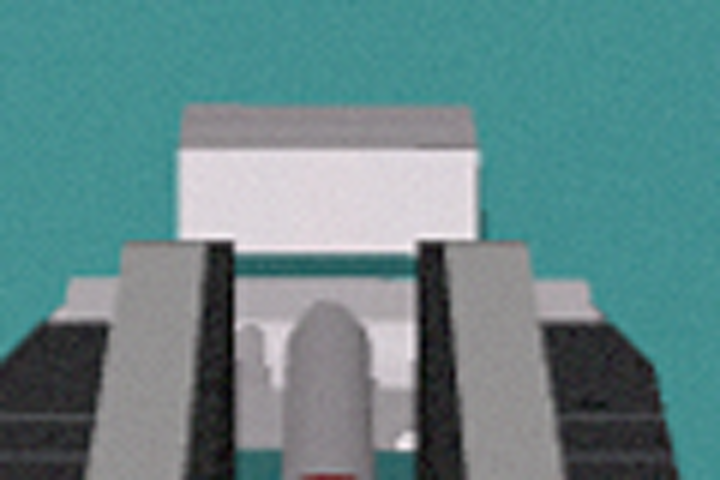

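Run:
```python
from h import *
s=sense();ey=np.array([.1374,.9905,0]);ex=np.array([.9905,-.1374,0])
P={'scene':capture('scene'),'wrist':capture('wrist')}
def pr(c,x,u,z): 
    a=np.array(proj(P[c],(531.3+x)*ex+u*ey+np.array([0,0,z]),s))
    return ((a-[230,190])*4).round(0) if c=='scene' else ((a-270)*6).round(0)
for lev in(1.4,1.55,1.725):
  h=PV+24*np.array([-np.cos(lev-.14),np.sin(lev-.14)]);t=PV+66*np.array([-np.cos(lev-.14),np.sin(lev-.14)])
  print(lev,'tip',pr('scene',0,*t),'hinge',pr('scene',18,*h),pr('scene',-18,*h))
for sl in(-.13,-.2,-.27):
  b=np.array([80.2+40*np.sin(sl),184.4-40*np.cos(sl)]);print(sl,b,'bar scene',pr('scene',18,*b),pr('scene',-18,*b))
  n=np.array([-np.sin(sl),np.cos(sl)]);y=np.array([np.cos(sl),np.sin(sl)])
  for nm,o in(('top+y',2.5*n+3*y),('top-y',2.5*n-3*y),('bot+y',-2.5*n+3*y)): print('  ',nm,pr('wrist',19,*(b+o)),pr('wrist',-19,*(b+o)))
print('ball w',(pr('wrist',0,80.2,184.4)/6+270))
i=P['wrist']['pixels']
g=cv2.cvtColor(i[270:350,270:390],cv2.COLOR_BGR2GRAY)
for c in (14,43,63,94): print(c,g[40:80,c if c<200 else 0].tolist())
```

```text
1.4 tip [ 89. 124.] hinge [109. 201.] [125. 151.]
1.55 tip [106. 124.] hinge [115. 201.] [131. 151.]
1.725 tip [127. 126.] hinge [123. 202.] [139. 152.]
-0.13 [ 75.0146343  144.73752425] bar scene [303. 246.] [316. 195.]
   top+y [585. 248.] [ 54. 248.]
   top-y [584. 327.] [ 55. 327.]
   bot+y [579. 224.] [ 61. 224.]
-0.2 [ 72.25322677 145.19733689] bar scene [298. 244.] [311. 194.]
   top+y [585. 282.] [ 55. 282.]
   top-y [583. 363.] [ 56. 363.]
   bot+y [578. 262.] [ 62. 262.]
-0.27 [ 69.53074253 145.84916415] bar scene [293. 243.] [306. 192.]
   top+y [584. 317.] [ 55. 317.]
   top-y [583. 399.] [ 56. 399.]
   bot+y [577. 300.] [ 62. 301.]
ball w [323.  358.5]
14 [83, 83, 83, 79, 83, 80, 105, 111, 111, 111, 113, 115, 114, 78, 35, 25, 27, 30, 28, 28, 30, 33, 29, 31, 29, 22, 28, 24, 29, 45, 30, 26, 21, 27, 28, 45, 50, 55, 71, 68]
43 [144, 147, 88, 57, 57, 55, 96, 113, 113, 112, 111, 111, 110, 121, 128, 101, 99, 96, 97, 95, 97, 94, 97, 97, 97, 99, 99, 97, 100, 101, 102, 99, 103, 100, 93, 61, 57, 56, 58, 53]
63 [144, 150, 87, 58, 54, 51, 80, 110, 114, 111, 112, 112, 112, 121, 138, 138, 139, 139, 137, 138, 134, 133, 132, 128, 115, 99, 101, 101, 101, 99, 100, 99, 100, 100, 99, 63, 55, 55, 54, 56]
94 [80, 79, 80, 82, 80, 77, 95, 111, 112, 112, 113, 112, 113, 76, 36, 29, 31, 34, 28, 28, 26, 27, 33, 28, 29, 30, 30, 24, 31, 46, 29, 34, 25, 23, 27, 38, 41, 42, 42, 50]
```

```bash
cat >> h.py <<'E'
from scipy.optimize import least_squares
EY=np.array([.1374,.9905,0]);EX=np.array([.9905,-.1374,0])
def rw(w,s,u,z,x=0): return proj(w,(531.3+x)*EX+u*EY+np.array([0,0,z]),s)[1]
def fitloop(w,s,ball,topf,bot,topb,kin=True,g=None):
    "rows -> lever,slope (kin) or ball u,z,slope"
    p=s['eef_pos']
    def geo(v):
        b=np.array([v[0],v[1]])+40*np.array([np.sin(v[2]),-np.cos(v[2])]);return b
    def res(v):
        b=geo(v);n=np.array([-np.sin(v[2]),np.cos(v[2])]);y=np.array([np.cos(v[2]),np.sin(v[2])])
        r=[rw(w,s,v[0],v[1])-ball,rw(w,s,*(b+2.5*n+3*y))-topf,rw(w,s,*(b-2.5*n+3*y))-bot,rw(w,s,*(b+2.5*n-3*y))-topb]
        h=b-99.5*y;r.append((np.linalg.norm(h-PV)-24)*(1 if kin else 0));return r
    r=least_squares(res,[p@EY,p[2]+2,0.]);v=r.x;b=geo(v);h=b-99.5*np.array([np.cos(v[2]),np.sin(v[2])])-PV
    print('ball',v[:2].round(1),'tool du,dz',(v[0]-p@EY).round(1),(v[1]-p[2]).round(1),'slope',v[2].round(3),'bar',b.round(1),'hinge',h.round(1),'lever',np.arctan2(h[1],-h[0])+.14,'res',r.fun.round(1))
    return v,b
E
python3 - <<'E'
from h import *
s=sense();w=capture('wrist')
for k in(0,1): fitloop(w,s,371.5,323.5,316.5,333.5,k)
g=np.array([rw(w,s,u,131) for u in(60.4,68.4,77.4)]);print(g)
# keeper z/u from 2 views: rows now fence edges 294.8,311.7
f=lambda v:[rw(w,s,v[0],v[1])-311.7,rw(w,s,v[0]+9*np.cos(.09),v[1]-9*np.sin(.09))-294.8]
print('fence -y edge u,z',fsolve(f,[68,131]))
E
```

```text
ball [ 59.1 162.5] tool du,dz -20.8 -20.5 slope -0.04 bar [ 57.5 122.5] hinge [-17.9  -7.5] lever -0.25585312344840694 res [ 0.1 -1.2  1.2 -0.2 -0. ]
ball [ 75.3 184.9] tool du,dz -4.6 1.9 slope -0.124 bar [ 70.3 145.2] hinge [-4.4 23.5] lever 1.5259537618778127 res [ 0.  -1.9  0.8  1.1 -0.1]
[329.1093375  314.18896205 296.92920385]
fence -y edge u,z [ 63.4502019  119.26907313]
```

Run:
```python
from h import *
b0=bar2ball(70.3,145.2)[0];print(b0)
p=b0
for t in((74,138),(73,132),(72,129),(70,128.5),(67,128.5),(64,128.5),(63,128.5),(63,124),(63,118),(58.5,118)):
    b,l,sl=bar2ball(*t);d=b-p;p=b
    print(t,'ball',b.round(1),'lev %.2f slope %.2f'%(l,sl),'d',d.round(1),'cmd %.3f %.3f %.3f'%(d[0]*.001374,d[0]*.009905,d[1]*.01))
```

```text
[ 75.28026088 184.88875158]
(74, 138) ball [ 82.  177.2] lev 1.73 slope -0.20 d [ 6.8 -7.7] cmd 0.009 0.067 -0.077
(73, 132) ball [ 83.4 170.6] lev 1.75 slope -0.26 d [ 1.4 -6.6] cmd 0.002 0.014 -0.066
(72, 129) ball [ 83.7 167.3] lev 1.74 slope -0.30 d [ 0.2 -3.3] cmd 0.000 0.002 -0.033
(70, 128.5) ball [ 81.9 166.7] lev 1.67 slope -0.30 d [-1.8 -0.6] cmd -0.002 -0.018 -0.006
(67, 128.5) ball [ 78.7 166.7] lev 1.54 slope -0.30 d [-3.1  0. ] cmd -0.004 -0.031 0.000
(64, 128.5) ball [ 75.4 166.8] lev 1.40 slope -0.29 d [-3.3  0.1] cmd -0.005 -0.033 0.001
(63, 128.5) ball [ 74.2 166.9] lev 1.35 slope -0.28 d [-1.2  0. ] cmd -0.002 -0.011 0.000
(63, 124) ball [ 76.3 161.7] lev 1.42 slope -0.34 d [ 2.  -5.2] cmd 0.003 0.020 -0.052
(63, 118) ball [ 78.9 154.7] lev 1.53 slope -0.41 d [ 2.7 -7. ] cmd 0.004 0.026 -0.070
(58.5, 118) ball [ 73.8 155. ] lev 1.31 slope -0.39 d [-5.1  0.3] cmd -0.007 -0.051 0.003
```

>>> drive_tool(
  commands="0.003 0.022 -0.025 0 0 0 5;0.003 0.022 -0.025 0 0 0 5;0.003 0.023 -0.027 0 0 0 5;0.001 0.007 -0.02 0 0 0 5;0 0 0 0 0 0 5;0 0 0 0 0 0 5",
)

```text
time_s: 5.5
eef_pos: [538.2, 14.0, 172.9]
ee_rot: [-0.0, 0.754, 0.657, 0.0]
force: [2.8, 0.4, 1.7]
grip_width: 0.136
grip_force: 29.7
```

Run:
```python
from h import *
s=sense();w=capture('wrist');print(s['eef_pos'],s['eef_pos']@EY,s['force'],red(w['pixels'],100))
i=cv2.convertScaleAbs(w['pixels'][270:350,270:390],alpha=1.5)
cv2.imwrite('pics/z4.png',cv2.resize(i,(720,480),interpolation=cv2.INTER_CUBIC))
```

```text
[538.18834127  14.03510987 172.922149  ] 87.8488544133931 [2.83543433 0.43834041 1.68885138] [([324.5, 375.1], [308, 356, 33, 38, 994])]
```

View pics/z4.png

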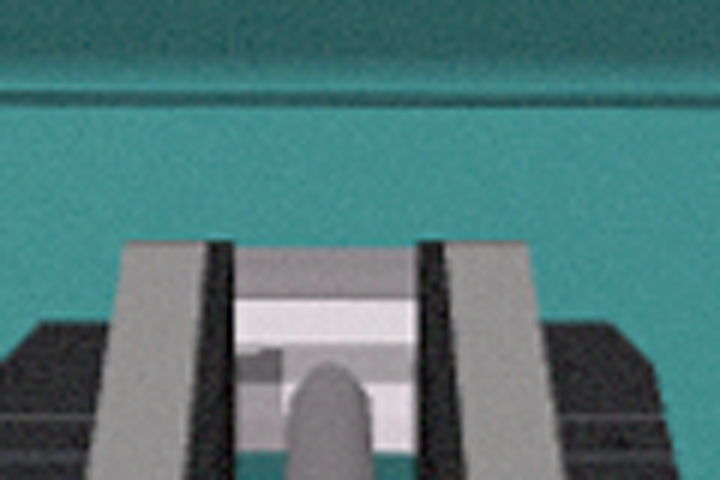

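Run:
```python
from h import *
s=sense();w=capture('wrist')
fitloop(w,s,375,333.4,327.5,345)
for z in(124,126,128): print(z,fsolve(lambda v:rw(w,s,v[0],z)-319.5,[76]))
```

```text
ball [ 82.2 175.5] tool du,dz -5.6 2.4 slope -0.218 bar [ 73.5 136.4] hinge [ 0.4 24. ] lever 1.7261770962874419 res [ 0.1 -1.4  0.9  0.4 -0. ]
124 [75.16880306]
126 [76.28192789]
128 [77.39505273]
```

>>> drive_tool(
  commands="0.003 0.005 -0.02 0 0 0 5;0.003 0.005 -0.02 0 0 0 5;0 0 -0.01 0 0 0 5;0 0 0 0 0 0 5",
)

```text
time_s: 5.93
eef_pos: [538.5, 14.9, 167.6]
ee_rot: [-0.0, 0.754, 0.657, -0.0]
force: [0.9, 2.8, 1.7]
grip_width: 0.132
grip_force: 30.0
```

>>> drive_tool(
  commands="0 0 -0.01 0 0 0 5;0 0 0 0 0 0 5",
)

```text
time_s: 6.1
eef_pos: [538.6, 14.8, 166.8]
ee_rot: [-0.0, 0.754, 0.657, -0.0]
force: [0.9, 2.4, 2.3]
grip_width: 0.136
grip_force: 30.0
```

>>> drive_tool(
  commands="0 0 -0.01 0 0 0 5;0 0 0 0 0 0 5",
)

```text
time_s: 6.27
eef_pos: [538.6, 14.7, 165.8]
ee_rot: [-0.0, 0.754, 0.657, -0.0]
force: [0.8, 2.0, 1.1]
grip_width: 0.133
grip_force: 30.0
```

>>> drive_tool(
  commands="0 0 -0.01 0 0 0 5;0 0 0 0 0 0 5",
)

```text
time_s: 6.43
eef_pos: [538.6, 14.7, 164.8]
ee_rot: [-0.0, 0.754, 0.657, -0.0]
force: [-0.3, 2.5, 0.4]
grip_width: 0.134
grip_force: 30.1
```

>>> drive_tool(
  commands="0 0 -0.01 0 0 0 5;0 0 0 0 0 0 5",
)

```text
time_s: 6.6
eef_pos: [538.6, 14.7, 163.8]
ee_rot: [-0.0, 0.754, 0.657, -0.0]
force: [0.7, 2.0, 1.2]
grip_width: 0.133
grip_force: 30.1
```

>>> drive_tool(
  commands="0 0 -0.007 0 0 0 5;0 0 0 0 0 0 5",
)

```text
time_s: 6.77
eef_pos: [538.7, 14.7, 163.2]
ee_rot: [-0.0, 0.754, 0.657, -0.0]
force: [0.8, 2.3, 1.3]
grip_width: 0.13
grip_force: 30.1
```

>>> drive_tool(
  commands="0 0 -0.01 0 0 0 5;0 0 0 0 0 0 5",
)

```text
time_s: 6.93
eef_pos: [538.8, 14.7, 162.8]
ee_rot: [0.0, 0.754, 0.657, 0.0]
force: [-1.2, 2.8, 5.6]
grip_width: 0.132
grip_force: 30.4
```

Run:
```python
from h import *
s=sense();w=capture('wrist');print(s['eef_pos'],s['eef_pos']@EY,s['force'],red(w['pixels'],100))
i=cv2.convertScaleAbs(w['pixels'][270:350,270:390],alpha=1.5)
cv2.imwrite('pics/z5.png',cv2.resize(i,(720,480),interpolation=cv2.INTER_CUBIC))
g=cv2.cvtColor(w['pixels'],cv2.COLOR_BGR2GRAY)[300:380]
print(g[:,311:315].mean(1).round().tolist());print(g[:,335:338].mean(1).round().tolist())
```

```text
[538.80973492  14.70190672 162.75490803] 88.59469618802098 [-1.19882055  2.83083922  5.5988412 ] [([324.1, 379.8], [307, 361, 34, 38, 978])]
[81.0, 81.0, 80.0, 81.0, 81.0, 82.0, 80.0, 80.0, 80.0, 80.0, 80.0, 81.0, 81.0, 82.0, 82.0, 81.0, 82.0, 79.0, 81.0, 80.0, 82.0, 81.0, 82.0, 92.0, 94.0, 92.0, 91.0, 93.0, 98.0, 65.0, 58.0, 61.0, 66.0, 100.0, 101.0, 100.0, 99.0, 102.0, 84.0, 65.0, 64.0, 64.0, 63.0, 62.0, 81.0, 102.0, 104.0, 104.0, 103.0, 104.0, 102.0, 100.0, 100.0, 99.0, 98.0, 102.0, 81.0, 57.0, 57.0, 54.0, 46.0, 44.0, 45.0, 45.0, 48.0, 50.0, 53.0, 52.0, 56.0, 57.0, 60.0, 61.0, 61.0, 62.0, 64.0, 64.0, 64.0, 64.0, 63.0, 65.0]
[83.0, 79.0, 82.0, 81.0, 80.0, 80.0, 80.0, 81.0, 81.0, 81.0, 81.0, 82.0, 81.0, 82.0, 81.0, 81.0, 81.0, 79.0, 81.0, 81.0, 79.0, 80.0, 80.0, 92.0, 93.0, 91.0, 93.0, 93.0, 97.0, 97.0, 95.0, 96.0, 87.0, 143.0, 147.0, 145.0, 145.0, 147.0, 126.0, 100.0, 99.0, 100.0, 99.0, 97.0, 120.0, 145.0, 147.0, 149.0, 149.0, 148.0, 146.0, 143.0, 144.0, 142.0, 142.0, 146.0, 128.0, 64.0, 55.0, 57.0, 58.0, 50.0, 43.0, 40.0, 43.0, 41.0, 46.0, 49.0, 51.0, 51.0, 53.0, 53.0, 54.0, 56.0, 55.0, 59.0, 57.0, 57.0, 53.0, 58.0]
```

View pics/z5.png

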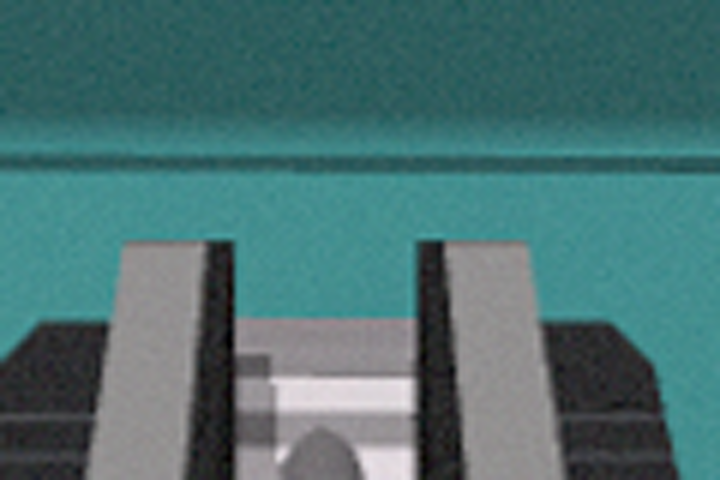

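>>> drive_tool(
  commands="0 0 0.003 0 0 0 5;-0.0014 -0.01 0.001 0 0 0 5;-0.0014 -0.01 0.001 0 0 0 5;0 0 0 0 0 0 5",
)

```text
time_s: 7.32
eef_pos: [538.5, 12.6, 162.9]
ee_rot: [0.0, 0.754, 0.657, 0.0]
force: [-1.0, 2.8, 4.0]
grip_width: 0.133
grip_force: 30.3
```

>>> drive_tool(
  commands="-0.0014 -0.01 0.001 0 0 0 5;-0.0014 -0.01 0.001 0 0 0 5;0 0 0 0 0 0 5",
)

```text
time_s: 7.57
eef_pos: [538.2, 10.4, 163.0]
ee_rot: [0.0, 0.754, 0.657, -0.0]
force: [0.8, 2.5, 3.5]
grip_width: 0.134
grip_force: 30.3
```

>>> drive_tool(
  commands="-0.0014 -0.01 0 0 0 0 5;0 0 0 0 0 0 5",
)

```text
time_s: 7.73
eef_pos: [538.0, 9.5, 163.0]
ee_rot: [0.0, 0.754, 0.657, -0.0]
force: [-0.4, 2.5, 4.3]
grip_width: 0.131
grip_force: 30.3
```

>>> drive_tool(
  commands="-0.0014 -0.01 0 0 0 0 5;0 0 0 0 0 0 5",
)

```text
time_s: 7.9
eef_pos: [537.9, 8.5, 163.0]
ee_rot: [0.0, 0.754, 0.657, -0.0]
force: [0.3, 3.7, 3.2]
grip_width: 0.134
grip_force: 30.3
```

>>> drive_tool(
  commands="-0.001 -0.007 0 0 0 0 5;0 0 0 0 0 0 5",
)

```text
time_s: 8.07
eef_pos: [537.7, 7.7, 162.7]
ee_rot: [-0.0, 0.754, 0.657, -0.0]
force: [-0.5, 1.3, 1.1]
grip_width: 0.132
grip_force: 30.1
```

>>> drive_tool(
  commands="-0.001 -0.007 0 0 0 0 5;0 0 0 0 0 0 5",
)

```text
time_s: 8.23
eef_pos: [537.5, 7.0, 162.8]
ee_rot: [-0.0, 0.754, 0.657, -0.0]
force: [0.9, 0.7, 0.8]
grip_width: 0.134
grip_force: 30.1
```

>>> drive_tool(
  commands="0.0005 0.004 -0.01 0 0 0 5;0 0 0 0 0 0 5",
)

```text
time_s: 8.4
eef_pos: [537.6, 7.4, 161.7]
ee_rot: [0.0, 0.754, 0.657, -0.0]
force: [-0.2, -1.3, 0.2]
grip_width: 0.136
grip_force: 30.1
```

>>> drive_tool(
  commands="0.0005 0.004 -0.01 0 0 0 5;0 0 0 0 0 0 5",
)

```text
time_s: 8.57
eef_pos: [537.6, 7.8, 160.7]
ee_rot: [0.0, 0.754, 0.657, -0.0]
force: [-1.3, -1.7, 0.7]
grip_width: 0.132
grip_force: 30.2
```

>>> drive_tool(
  commands="0.0005 0.004 -0.01 0 0 0 5;0 0 0 0 0 0 5",
)

```text
time_s: 8.73
eef_pos: [537.8, 8.4, 159.8]
ee_rot: [0.0, 0.754, 0.657, -0.0]
force: [-0.0, -2.2, 0.6]
grip_width: 0.134
grip_force: 30.3
```

>>> drive_tool(
  commands="0.0004 0.003 -0.01 0 0 0 5;0 0 0 0 0 0 5",
)

```text
time_s: 8.9
eef_pos: [537.9, 8.7, 158.8]
ee_rot: [0.0, 0.754, 0.657, -0.0]
force: [-0.0, -2.1, 0.5]
grip_width: 0.136
grip_force: 30.3
```

>>> drive_tool(
  commands="0.0004 0.003 -0.01 0 0 0 5;0 0 0 0 0 0 5",
)

```text
time_s: 9.07
eef_pos: [537.8, 9.3, 157.8]
ee_rot: [-0.0, 0.754, 0.657, 0.0]
force: [-0.2, -0.9, 1.0]
grip_width: 0.138
grip_force: 30.3
```

>>> drive_tool(
  commands="0.0004 0.003 -0.01 0 0 0 5;0 0 0 0 0 0 5",
)

```text
time_s: 9.23
eef_pos: [537.9, 9.8, 156.9]
ee_rot: [-0.0, 0.754, 0.657, 0.0]
force: [1.0, 1.1, 0.3]
grip_width: 0.133
grip_force: 30.2
```

>>> drive_tool(
  commands="0.0004 0.003 -0.01 0 0 0 5;0 0 0 0 0 0 5",
)

```text
time_s: 9.4
eef_pos: [538.0, 9.8, 155.9]
ee_rot: [-0.0, 0.754, 0.657, 0.0]
force: [-0.2, 0.6, 0.7]
grip_width: 0.132
grip_force: 30.2
```

>>> drive_tool(
  commands="0.0004 0.003 -0.01 0 0 0 5;0 0 0 0 0 0 5",
)

```text
time_s: 9.57
eef_pos: [538.0, 10.0, 154.9]
ee_rot: [-0.0, 0.754, 0.657, -0.0]
force: [0.8, -0.3, 0.9]
grip_width: 0.136
grip_force: 30.2
```

>>> drive_tool(
  commands="0.0004 0.003 -0.01 0 0 0 5;0 0 0 0 0 0 5",
)

```text
time_s: 9.73
eef_pos: [538.0, 10.3, 153.8]
ee_rot: [-0.0, 0.754, 0.657, -0.0]
force: [1.1, -0.6, 0.7]
grip_width: 0.135
grip_force: 30.3
```

>>> drive_tool(
  commands="0.0004 0.003 -0.01 0 0 0 5;0 0 0 0 0 0 5",
)

```text
time_s: 9.9
eef_pos: [538.0, 10.7, 152.8]
ee_rot: [-0.0, 0.754, 0.656, 0.0]
force: [0.2, 0.1, -0.4]
grip_width: 0.132
grip_force: 29.9
```

>>> drive_tool(
  commands="0.0004 0.003 -0.007 0 0 0 5;0 0 0 0 0 0 5",
)

```text
time_s: 10.07
eef_pos: [538.1, 10.9, 152.2]
ee_rot: [-0.0, 0.754, 0.657, -0.0]
force: [-0.8, -0.8, 1.1]
grip_width: 0.137
grip_force: 29.9
```

>>> drive_tool(
  commands="0.0002 0.002 -0.008 0 0 0 5;0 0 0 0 0 0 5",
)

```text
time_s: 10.23
eef_pos: [538.1, 11.0, 151.4]
ee_rot: [-0.0, 0.754, 0.657, -0.0]
force: [-0.7, -0.5, 0.9]
grip_width: 0.135
grip_force: 29.9
```

>>> drive_tool(
  commands="0.0002 0.002 -0.008 0 0 0 5;0 0 0 0 0 0 5",
)

```text
time_s: 10.4
eef_pos: [538.2, 11.4, 150.6]
ee_rot: [-0.0, 0.754, 0.657, 0.0]
force: [0.9, 0.4, 0.7]
grip_width: 0.133
grip_force: 29.3
```

Run:
```python
from h import *
s=sense();w=capture('wrist');print(s['eef_pos'],s['eef_pos']@EY,s['force'],red(w['pixels'],100))
i=cv2.convertScaleAbs(w['pixels'][280:400,260:390],alpha=1.5)
cv2.imwrite('pics/z6.png',cv2.resize(i,(650,600),interpolation=cv2.INTER_CUBIC))
```

```text
[538.19357497  11.42363397 150.56760736] 85.2629066452838 [0.93451224 0.42155027 0.67410876] [([323.7, 388.4], [307, 369, 34, 39, 1055])]
```

View pics/z6.png

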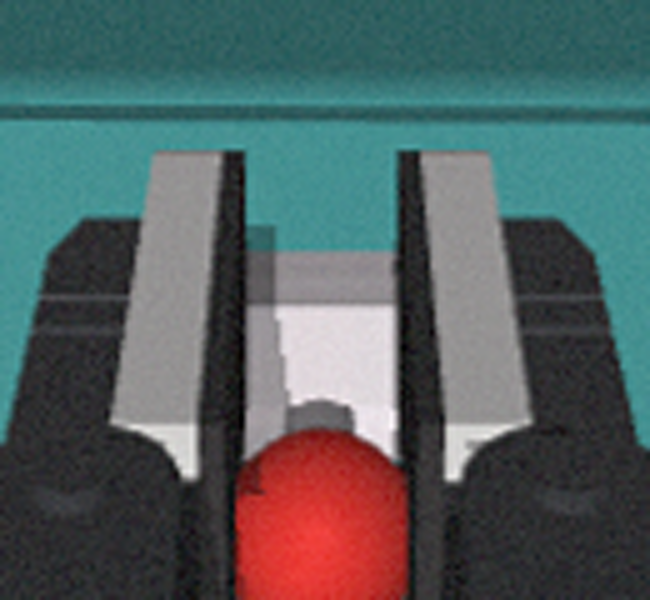

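>>> drive_tool(
  commands="0 0 -0.008 0 0 0 5;0 0 0 0 0 0 5",
)

```text
time_s: 10.62
eef_pos: [538.2, 11.4, 149.9]
ee_rot: [0.0, 0.754, 0.657, 0.0]
force: [-0.3, -0.3, 1.2]
grip_width: 0.13
grip_force: 29.4
```

>>> drive_tool(
  commands="0 0 -0.008 0 0 0 5;0 0 0 0 0 0 5",
)

```text
time_s: 10.78
eef_pos: [538.3, 11.4, 149.7]
ee_rot: [0.0, 0.754, 0.657, 0.0]
force: [-1.3, 1.2, 6.2]
grip_width: 0.131
grip_force: 29.6
```

>>> drive_tool(
  commands="0 0 -0.008 0 0 0 5;0 0 0 0 0 0 5",
)

```text
time_s: 10.95
eef_pos: [538.4, 11.4, 149.6]
ee_rot: [0.001, 0.754, 0.657, 0.0]
force: [-4.0, 1.4, 11.8]
grip_width: 0.132
grip_force: 29.9
```

>>> drive_tool(
  commands="0 0 0.013 0 0 0 5;0 0 0 0 0 0 5",
)

```text
time_s: 11.12
eef_pos: [538.3, 11.3, 149.8]
ee_rot: [0.0, 0.754, 0.657, 0.0]
force: [0.3, 0.7, 4.1]
grip_width: 0.134
grip_force: 29.5
```

>>> drive_tool(
  commands="-0.0014 -0.01 0.001 0 0 0 5;-0.0014 -0.01 0.001 0 0 0 5;0 0 0 0 0 0 5",
)

```text
time_s: 11.37
eef_pos: [538.0, 9.5, 150.0]
ee_rot: [-0.0, 0.754, 0.657, 0.0]
force: [-0.3, 3.8, 5.5]
grip_width: 0.131
grip_force: 29.5
```

>>> drive_tool(
  commands="-0.0014 -0.01 0.001 0 0 0 5;0 0 0 0 0 0 5",
)

```text
time_s: 11.53
eef_pos: [537.9, 8.5, 150.1]
ee_rot: [-0.0, 0.754, 0.657, 0.0]
force: [-0.3, 4.0, 5.1]
grip_width: 0.139
grip_force: 29.5
```

>>> drive_tool(
  commands="-0.0014 -0.01 0 0 0 0 5;0 0 0 0 0 0 5",
)

```text
time_s: 11.7
eef_pos: [537.8, 7.6, 150.2]
ee_rot: [-0.0, 0.754, 0.657, 0.001]
force: [-0.5, 5.1, 6.2]
grip_width: 0.131
grip_force: 29.6
```

>>> drive_tool(
  commands="-0.001 -0.007 0.004 0 0 0 5;0 0 0 0 0 0 5",
)

```text
time_s: 11.87
eef_pos: [537.7, 7.1, 150.4]
ee_rot: [-0.0, 0.754, 0.657, 0.001]
force: [1.0, 6.1, 4.5]
grip_width: 0.138
grip_force: 29.4
```

>>> drive_tool(
  commands="-0.001 -0.007 0.003 0 0 0 5;0 0 0 0 0 0 5",
)

```text
time_s: 12.03
eef_pos: [537.6, 6.9, 150.5]
ee_rot: [-0.001, 0.754, 0.657, 0.001]
force: [2.4, 10.0, 1.4]
grip_width: 0.132
grip_force: 29.4
```

>>> drive_tool(
  commands="-0.001 -0.007 0.002 0 0 0 5;0 0 0 0 0 0 5",
)

```text
time_s: 12.2
eef_pos: [537.6, 6.8, 150.6]
ee_rot: [-0.001, 0.754, 0.657, 0.001]
force: [4.4, 12.9, 1.4]
grip_width: 0.132
grip_force: 29.3
```

>>> drive_tool(
  commands="0.001 0.008 0.012 0 0 0 5;0 0 0 0 0 0 5",
)

```text
time_s: 12.37
eef_pos: [537.4, 6.8, 151.6]
ee_rot: [-0.001, 0.754, 0.657, 0.0]
force: [1.9, 6.5, 0.7]
grip_width: 0.137
grip_force: 29.4
```

>>> drive_tool(
  commands="0 0 0.01 0 0 0 5;0 0 0 0 0 0 5",
)

```text
time_s: 12.53
eef_pos: [537.3, 6.5, 152.5]
ee_rot: [-0.001, 0.754, 0.657, 0.0]
force: [1.7, 5.1, 0.8]
grip_width: 0.134
grip_force: 29.3
```

>>> drive_tool(
  commands="0 0 0.007 0 0 0 5;0 0 0 0 0 0 5",
)

```text
time_s: 12.7
eef_pos: [537.3, 6.3, 153.2]
ee_rot: [-0.001, 0.754, 0.657, 0.0]
force: [2.0, 4.9, -0.6]
grip_width: 0.134
grip_force: 29.3
```

>>> drive_tool(
  commands="0 0 0.007 0 0 0 5;0 0 0 0 0 0 5",
)

```text
time_s: 12.87
eef_pos: [537.2, 6.2, 153.6]
ee_rot: [-0.001, 0.754, 0.657, -0.0]
force: [2.2, 4.2, -4.1]
grip_width: 0.133
grip_force: 29.3
```

>>> drive_tool(
  commands="0 0 0.005 0 0 0 5;0 0 0 0 0 0 5",
)

```text
time_s: 13.03
eef_pos: [537.2, 6.2, 153.8]
ee_rot: [-0.001, 0.754, 0.657, -0.0]
force: [4.0, 3.4, -5.5]
grip_width: 0.134
grip_force: 29.2
```

>>> drive_tool(
  commands="0 0 -0.012 0 0 0 5;0 0 -0.012 0 0 0 5;0 0 0 0 0 0 5;0 0 0 0 0 0 25;0 0 0 0 0 0 40;0 0 0 0 0 0 40;0 0 0 0 0 0 40",
)

```text
time_s: 13.62
eef_pos: [537.3, 5.7, 152.3]
ee_rot: [-0.0, 0.754, 0.656, -0.0]
force: [0.3, 0.4, 0.3]
grip_width: 0.402
grip_force: 0.0
```

Run:
```python
from h import *
s=sense();w=capture('wrist');print(s['eef_pos'],s['force'],red(w['pixels'],100))
```

```text
[537.32937752   5.68722091 152.33034222] [0.28154642 0.4370698  0.29120148] [([323.0, 387.4], [305, 368, 37, 39, 1135])]
```

>>> drive_tool(
  commands="0 0 0.15 0 0 0 40;0 0 0.25 0 0 0 40;0 0 0.25 0 0 0 20;-0.034 -0.246 0 0 0 0 0;-0.034 -0.246 0 0 0 0 0;-0.034 -0.246 0 0 0 0 0;0 0 0 0 0 0 0;0 0 0 0 0 0 0;0 0 0 0 0 0 0",
)

```text
time_s: 14.42
eef_pos: [527.2, -67.4, 217.4]
ee_rot: [-0.0, 0.754, 0.657, -0.0]
force: [-1.2, -0.1, 0.9]
grip_width: 0.001
grip_force: 0.0
```

Run:
```python
from h import *
s=sense();p=s['eef_pos'];print(p,'u',p@EY,'x',p@EX,s['grip_width'],tips_ahead() if callable(tips_ahead) else tips_ahead)
P={c:capture(c) for c in('scene','side','wrist')}
for c in P: print(c,[r[0] for r in red(P[c]['pixels'],6)])
for lev in(1.2,1.3,1.4,1.5):
    ph=lev-.14;t=PV+58*np.array([-np.cos(ph),np.sin(ph)])+4*np.array([np.sin(ph),np.cos(ph)])
    W=531.3*EX+t[0]*EY+np.array([0,0,t[1]]);print(lev,[np.round(proj(P[c],W,s),1).tolist() for c in P])
for b in((58.5,118),):
    k=bar2ball(*b);W=531.3*EX+k[0][0]*EY+np.array([0,0,k[0][1]]);print('ball',k,[np.round(proj(P[c],W,s),1).tolist() for c in P])
f=lambda i,x,y,w,h,W=400,H=300:cv2.resize(i[y:y+h,x:x+w],(W,H),interpolation=cv2.INTER_CUBIC)
cv2.imwrite('pics/m7.png',np.hstack([f(P['scene']['pixels'],230,190,100,75),f(P['wrist']['pixels'],160,240,320,240)]))
```

```text
[527.2111178  -67.44067933 217.39529045] u 5.638814707446489 x 531.4689615234291 0.0008002971329720579 17.0
scene [[307.1, 240.5], [535.2, 412.6]]
side [[432.8, 178.4]]
wrist [[323.4, 143.3]]
1.2 [[250.4, 223.8], [336.5, 256.6], [322.8, 420.3]]
1.3 [[252.8, 223.5], [336.7, 254.3], [322.8, 414.1]]
1.4 [[255.3, 223.3], [336.8, 252.2], [322.8, 406.5]]
1.5 [[257.9, 223.4], [337.0, 250.2], [322.7, 397.5]]
ball (array([ 73.80464095, 154.95629805]), np.float64(1.3070498789850873), np.float64(-0.39262612011596676)) [[306.7, 242.0], [338.9, 237.9], [322.7, 138.9]]
```

Run:
```python
from h import *
p=np.array([5.6,217.4])
def row(c,n=''):
    global p
    d=c-p;p=c;print(n,c.round(1),'%.4f %.3f %.3f 0 0 0 0;'%(d[0]*.001374,d[0]*.009905,d[1]*.01))
row(np.array([-18,203.]))
for lev in list(np.arange(1.3,.0,-.1))+[0]:
    f=lev-.14;c=PV+55*np.array([-np.cos(f),np.sin(f)])+4*np.array([np.sin(f),np.cos(f)])
    row(c+[11,17],'%.2f'%lev)
```

```text
[-18. 203.] -0.0324 -0.234 -0.144 0 0 0 0;
1.30 [-31.3 203. ] -0.0183 -0.132 0.000 0 0 0 0;
1.20 [-36.4 200.9] -0.0070 -0.051 -0.021 0 0 0 0;
1.10 [-41.3 198.3] -0.0067 -0.048 -0.026 0 0 0 0;
1.00 [-45.9 195.3] -0.0063 -0.045 -0.031 0 0 0 0;
0.90 [-50.1 191.8] -0.0058 -0.042 -0.035 0 0 0 0;
0.80 [-54.  187.9] -0.0053 -0.038 -0.039 0 0 0 0;
0.70 [-57.5 183.6] -0.0048 -0.034 -0.043 0 0 0 0;
0.60 [-60.5 179. ] -0.0042 -0.030 -0.046 0 0 0 0;
0.50 [-63.1 174.1] -0.0035 -0.025 -0.049 0 0 0 0;
0.40 [-65.1 169. ] -0.0028 -0.020 -0.051 0 0 0 0;
0.30 [-66.7 163.7] -0.0021 -0.015 -0.053 0 0 0 0;
0.20 [-67.7 158.3] -0.0014 -0.010 -0.054 0 0 0 0;
0.10 [-68.1 152.8] -0.0006 -0.005 -0.055 0 0 0 0;
0.00 [-68.  147.3] 0.0001 0.001 -0.055 0 0 0 0;
```

>>> drive_tool(
  commands="-0.016 -0.117 -0.072 0 0 0 0;-0.016 -0.117 -0.072 0 0 0 0;-0.009 -0.066 0 0 0 0 0;-0.009 -0.066 0 0 0 0 0;-0.0035 -0.026 -0.01 0 0 0 0;-0.0035 -0.025 -0.011 0 0 0 0;0 0 0 0 0 0 0",
)

```text
time_s: 15.15
eef_pos: [521.5, -108.9, 201.4]
ee_rot: [-0.001, 0.754, 0.656, 0.001]
force: [-1.4, 8.5, 5.0]
grip_width: 0.006
grip_force: 4.6
```

>>> drive_tool(
  commands="-0.0034 -0.024 -0.013 0 0 0 0;-0.0033 -0.024 -0.013 0 0 0 0;0 0 0 0 0 0 0",
)

```text
time_s: 15.4
eef_pos: [520.9, -113.7, 199.3]
ee_rot: [-0.0, 0.754, 0.657, 0.001]
force: [-2.3, 6.3, 6.4]
grip_width: 0.001
grip_force: 4.5
```

>>> drive_tool(
  commands="-0.0032 -0.023 -0.015 0 0 0 0;-0.0031 -0.022 -0.016 0 0 0 0;0 0 0 0 0 0 0",
)

```text
time_s: 15.65
eef_pos: [520.2, -118.6, 196.5]
ee_rot: [0.0, 0.754, 0.657, 0.0]
force: [-4.0, 4.2, 10.4]
grip_width: 0.005
grip_force: 4.3
```

>>> drive_tool(
  commands="-0.0029 -0.021 -0.018 0 0 0 0;-0.0029 -0.021 -0.018 0 0 0 0;0 0 0 0 0 0 0",
)

```text
time_s: 15.9
eef_pos: [519.8, -123.2, 193.0]
ee_rot: [0.001, 0.754, 0.657, 0.0]
force: [-3.2, 3.7, 8.9]
grip_width: 0.003
grip_force: 4.0
```

>>> drive_tool(
  commands="-0.0027 -0.019 -0.02 0 0 0 0;-0.0026 -0.019 -0.02 0 0 0 0;0 0 0 0 0 0 0",
)

```text
time_s: 16.15
eef_pos: [519.4, -127.3, 189.0]
ee_rot: [0.001, 0.754, 0.657, 0.0]
force: [-2.6, 0.9, 8.4]
grip_width: 0.001
grip_force: 3.6
```

>>> drive_tool(
  commands="-0.0024 -0.017 -0.022 0 0 0 0;-0.0024 -0.017 -0.022 0 0 0 0;0 0 0 0 0 0 0",
)

```text
time_s: 16.4
eef_pos: [519.0, -130.9, 184.5]
ee_rot: [0.001, 0.754, 0.657, 0.0]
force: [-1.2, -0.4, 7.5]
grip_width: 0.004
grip_force: 3.1
```

>>> drive_tool(
  commands="-0.0021 -0.015 -0.023 0 0 0 0;-0.0021 -0.015 -0.023 0 0 0 0;0 0 0 0 0 0 0",
)

```text
time_s: 16.65
eef_pos: [518.6, -134.1, 179.8]
ee_rot: [0.001, 0.754, 0.657, 0.0]
force: [-1.4, -0.5, 6.8]
grip_width: -0.002
grip_force: 2.4
```

>>> drive_tool(
  commands="-0.0018 -0.0125 -0.025 0 0 0 0;-0.0017 -0.0125 -0.024 0 0 0 0;0 0 0 0 0 0 0",
)

```text
time_s: 16.9
eef_pos: [518.3, -136.7, 174.7]
ee_rot: [0.001, 0.754, 0.656, 0.0]
force: [-1.1, -1.1, 3.5]
grip_width: -0.001
grip_force: 1.6
```

>>> drive_tool(
  commands="-0.0014 -0.01 -0.025 0 0 0 0;-0.0014 -0.01 -0.026 0 0 0 0;0 0 0 0 0 0 0",
)

```text
time_s: 17.15
eef_pos: [517.9, -138.5, 169.2]
ee_rot: [0.001, 0.754, 0.656, 0.0]
force: [0.6, -1.2, 2.5]
grip_width: 0.003
grip_force: 1.0
```

>>> drive_tool(
  commands="-0.001 -0.007 -0.026 0 0 0 0;-0.001 -0.008 -0.027 0 0 0 0;0 0 0 0 0 0 0",
)

```text
time_s: 17.4
eef_pos: [517.2, -139.2, 162.8]
ee_rot: [-0.0, 0.754, 0.657, -0.0]
force: [0.4, -0.1, 1.6]
grip_width: 0.004
grip_force: 0.5
```

>>> drive_tool(
  commands="-0.0007 -0.005 -0.027 0 0 0 0;-0.0007 -0.005 -0.027 0 0 0 0;0 0 0 0 0 0 0",
)

```text
time_s: 17.65
eef_pos: [516.8, -139.9, 157.0]
ee_rot: [-0.001, 0.754, 0.657, -0.0]
force: [-0.5, -0.2, 0.1]
grip_width: 0.002
grip_force: 0.0
```

>>> drive_tool(
  commands="0 0 -0.025 0 0 0 0;0 0 -0.02 0 0 0 0;0 0 0 0 0 0 0",
)

```text
time_s: 17.9
eef_pos: [517.0, -140.0, 152.9]
ee_rot: [-0.0, 0.754, 0.657, -0.0]
force: [0.1, 0.4, 0.6]
grip_width: 0.003
grip_force: 0.0
```

>>> drive_tool(
  commands="0 0 -0.015 0 0 0 0;0 0 0 0 0 0 0",
)

```text
time_s: 18.07
eef_pos: [517.2, -140.1, 151.8]
ee_rot: [-0.0, 0.754, 0.657, -0.0]
force: [-0.4, -0.0, -0.2]
grip_width: -0.0
grip_force: 0.0
```

>>> drive_tool(
  commands="0 0 -0.015 0 0 0 0;0 0 0 0 0 0 0",
)

```text
time_s: 18.23
eef_pos: [517.3, -140.2, 150.4]
ee_rot: [0.0, 0.754, 0.657, 0.0]
force: [0.1, -0.6, 0.6]
grip_width: -0.001
grip_force: 0.1
```

>>> drive_tool(
  commands="0 0 -0.012 0 0 0 0;0 0 0 0 0 0 0",
)

```text
time_s: 18.4
eef_pos: [517.4, -140.3, 150.1]
ee_rot: [0.0, 0.754, 0.657, 0.0]
force: [-2.7, 0.8, 7.0]
grip_width: 0.0
grip_force: 3.1
```

>>> drive_tool(
  commands="0 0 0.2 0 0 0 0;0.03 0.2 0.4 0 0 0 0;0 0 0.3 0 0 0 0;0 0 0 0 0 0 0;0 0 0 0 0 0 0",
)

```text
time_s: 18.82
eef_pos: [520.5, -121.7, 237.7]
ee_rot: [0.001, 0.754, 0.657, 0.001]
force: [0.4, 0.3, -0.7]
grip_width: 0.002
grip_force: 0.0
```

Run:
```python
from h import *
s=sense();p=s['eef_pos'];print(p,s['force'])
P={c:capture(c) for c in('scene','side','wrist')}
for c in P: print(c,[r[0] for r in red(P[c]['pixels'],6)])
f=lambda i,x,y,w,h,W=400,H=300:cv2.resize(i[y:y+h,x:x+w],(W,H),interpolation=cv2.INTER_CUBIC)
cv2.imwrite('pics/m8.png',np.vstack([np.hstack([f(P['scene']['pixels'],230,190,100,75),f(P['side']['pixels'],290,210,100,75)]),np.hstack([f(P['wrist']['pixels'],160,200,320,240),f(P['wrist']['pixels'],0,0,640,480)])]))
```

```text
[ 520.45348753 -121.67444561  237.67226786] [ 0.35741948  0.26162363 -0.73318064]
scene [[239.3, 238.0], [297.9, 237.3], [535.0, 412.5]]
side [[432.8, 178.4], [334.3, 288.3], [1.6, 296.2]]
wrist [[323.2, 55.2], [323.0, 299.3]]
```

View pics/m8.png

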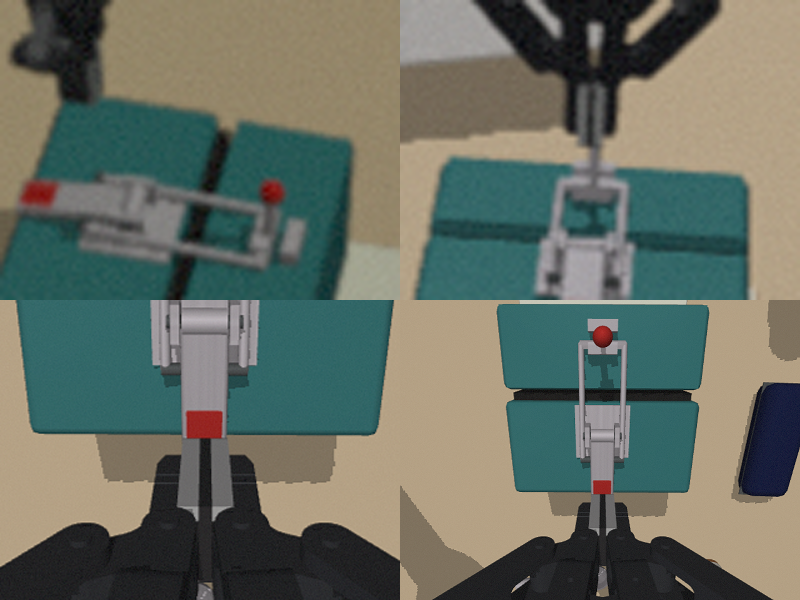

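The picture shows the lever flat (red end at scene 239,238). The bar is under the hook beside the fence (ball at scene 298,237), the seam has narrowed, and the gripper is clear. I'm handing the job in.

```bash
python3 -c "
from rig import finish_job
print(finish_job())"
```

```text
the job is handed in; nothing more can be done
None
```

The case is latched and handed in at about 19 s: the bar is seated under the hook lip, the lever snapped past centre and lies flat, the cover is drawn in, and the arm never went near the other things on the table.

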